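# Lock the fulcrum pin of a herb press with its R-clip

## Robot

A 6-joint arm with a two-finger parallel gripper is mounted at the origin on a cart in front of the work surface, level with it; the furniture and walls round the work are solid. World frame = base frame: x ahead of the robot, y to its left, z up, the work surface at z = 0. Lengths are in m, angles in rad, forces in N, time in s.
With the tool pointing down it reaches from about 0.3 to 0.875 m from the base axis. Payload 6.4 kg.
Tool frame: the origin (TCP) lies at the very end of the fingers, on their centre line; the grasp point (between the pads) lies 19 mm behind it; z points along the fingers, y is the line along which they close (so a half turn about z gives the same grasp; the last joint's range is limited). The gripper opens to 85 mm and grips with 20 to 120 N. Pads are 22 mm wide; open, the fingers measure 114 mm over their backs; the gripper's body (76 mm by 85 mm) begins 54 mm behind the grasp point. The pads swing forward as they close: fully open they stand 13 mm farther back than shut.
Start: joints at [1.021, 0.181, 1.607, -0, 1.354, -0.206], TCP at [0.194, 0.541, 0.231] pointing down, gripper open.
Joint ranges: [-2.99, 2.99], [-0.89, 2.07], [0.3, 2.58], [-1.14, 4.28], [0, 2.63], [-3.12, 3.12]. Speed limits (rad/s): [2.57, 2.57, 3.01, 3.14, 3.14, 3.14].

## Interface

Orientations are given as a unit quaternion [w, x, y, z].
In Python, from bench import ctrl, camera, calibration, order, outline_of gives the robot as it stands.
- The arm moves only by the tool move_arm, never from a script. Its argument "series" is a list that holds one entry, the list of rows, each a list of 5 numbers: the opening, from 0 (shut) to 1 (fully open), then the shift along the tool's x, y, z in mm, then the turn about the tool's z in rad. A call has exactly 10 rows; each row is the pose to reach, as a shift and turn from the pose commanded when the call began, along the tool's axes at that moment; what a row does not reach only later rows make up. A row lasts 1/12 s, in which the tool goes at most 41.7 mm and 7.16 degrees, less where a joint would pass 70% of its speed; a pose out of reach is approached as far as the arm can. A call with a gripper value outside its range is refused whole. The fingers move at their own pace and stop on an object; the grip force is fixed at half the most. Time passes only in rows, so rows that repeat a pose let the fingers close, or fill a call up. It gives the time, the measured TCP pose, the force, the opening and the grip force at its end, in the units of the state.
- ctrl.get_obs(): the state, without advancing time (a new reading comes with each control period).
- camera(name): name is "side" or "top"; returns (picture, depth): 420x560x3 uint8, blue, green, red; 420x560 float32, m along the optical axis (not along the pixel's ray), 0 where there is no reading.
- calibration(name): a dict with "intrinsics" (3x3 intrinsics, pixels), "k1" (the pictures are not rectified: a ray, as slopes to the right and down, at radius r is drawn at 1 + k1 r^2 times it, then the intrinsics apply), "rvec" (rotation vector, rad) and "tvec" (3), from world to camera coordinates, as OpenCV has them. Camera axes: x right, y down, z forward; pixel columns grow to the right and rows downward; lengths in m; the calibration is good to about 2 mm. A picture is of the moment at which its call begins. calibration takes no time and is no camera call.
- order.hand_in(): hands the job in; it is judged then, once.
Trained networks look in the newest picture that a camera, given by its name, has taken for a name from the list of things; names that differ only in an ending like _2 or _b are one class to them, and where a whole thing is asked for, a point or a joint stands for the part that bears it (a point fixed in the world has none). Each returns a list of dicts, best first, with "conf" (0 to 1); they miss things now and then, are a little off and sometimes report something else, mostly with a low value. They report only what shows in the picture. A call takes as long as a camera call.
- outline_of(target, camera): "region" (420x560 bool, what is visible of it) and "bbox" ([centre column, centre row, width, height] in pixels, round what is visible of it).
The state is a dict: "time_s": time; "q": joint angles; "dq": joint speeds; "joint_efforts": joint torques, N m; "eef_pos": TCP position; "eef_rot": TCP orientation; "wrist_force": force on the tool from outside, world axes, zero at the start; "torque": the same for the moment, N m; "opening": opening from 0.0 (shut) to 1.0 (fully open); "grasp_force": force on a finger pad.
Only numpy, scipy, OpenCV 4.12 (cv2) and the standard library are available. Lean on these libraries where they do the work, as an engineer would, in place of code of your own. Each camera call takes 0.05 s, during which the arm holds its last target. There are 200 camera calls.

## Task

Get the lever press ready for use: push its fulcrum pin fully home through the bracket, then take the R-clip from the slotted block, feel its straight leg into the pin's cross-hole and push it through until the bow springs over the pin, and let go. The pin has turned in its bore, so the hole is not upright: feel for it and never force anything: keep every push on the press and pin under about 35 newtons. Leave the other things on the table where they are.

Things in the scene. Friction and masses are not known exactly. Their poses are not given: they have to be found in the camera images.
- press: Small lever press for herbs: wooden base 280 x 110 mm on rubber feet, green bracket at the +y end with two cheeks (tops 154 mm high), flat steel lever (11 mm thick, top 148 mm high) from it towards -y over a perforated pot. Fixed. Origin: under the middle of the base, on the table. x: along the fulcrum pin, the way it is pushed in; y: along the lever towards the bracket; z up.
- pin_head (a point): Middle of the flat outer end face (30 mm wide) of the dark head of the steel fulcrum pin, on the pin's axis, 135 mm above the table. Push here, level, along the press's +x. Axes as the press's. The pin drags with about 4 N and stops dead when its washer meets the cheek. A short handle with a red end hangs from the head; two stop pegs stand beside it, 31 mm lower.
- pin (a joint): How far the pin has been pushed in, m: starts at 0 to 0.008, 0.038 is home (washer against the cheek).
- pin_hole (a point): Middle of the 6.6 mm cross-hole, on the axis of the 24 mm pin, 66 mm from pin_head and 12 mm from the pin's far end; 15.5 mm beyond the far cheek once the pin is home. Axes as the press's. Its turn is not measured: the hole lies in line with the hanging handle, 0.25 to 0.65 rad off upright, to a side you must find. A leg working in the hole turns the pin easily.
- clip_coil (a point): Middle of the coil of the bright 5 mm steel-wire R-clip, which stands leg down in the slotted block. Coil 27 mm across, 10 mm thick along x: grip it across x. z up; the straight leg runs down parallel to z at y = -11 mm, its bevelled tip 102.5 mm below here; the bow is on the +y side, its flared end 84.5 mm below here. Weighs 75 g. Lift it 50 mm to leave the slot, in which it leans up to 0.1 rad.
- clip_seat (a point): Point on the axis of the clip's leg (y = -11 mm, z = -52 mm from clip_coil) level with the middle of the bow; it comes to the middle of the pin's hole when the clip is fully home. Axes as clip_coil's.
- clip_bow (a joint): How far the clip's bow is sprung open, rad: 0 is closed; it passes about 0.1 as it rides over the pin (some 5 to 20 N along the leg), then snaps back towards 0; pushed on, the clip is stopped by the bow on the pin. Either side of the pin may take the bow.
- rack: Pale wooden block, 78 x 46 x 60 mm, fixed, with three slots 6.5 mm wide and 46 mm deep along its y; the clip stands in the middle one. Origin under its middle, z up.
- vial_3: Small glass vial with a red cap, 26 mm wide, 67 mm high, loose bystander; origin under its middle.
- beaker_250: Clear glass beaker, 73 mm wide, 103 mm high, loose bystander; origin under its middle.
- salve_tin: Round aluminium tin, 59 mm wide, 28 mm high, loose bystander; origin under its middle.

How it is judged:
By the outcome, as a careful person would: the job done as asked, in the order asked, and still so for the second after the job is handed in, with the robot touching nothing.
It also fails if it takes over 72 s, if anything falls off the work surface, if the arm or the gripper's body presses on something with over 40 N, if the wrist force passes 120 N, or if a joint passes its speed limit or range.

## Working session

There is one attempt and no reset: what is moved stays moved. The work goes in short steps, Python scripts to look and compute and a tool call to move; the robot and the scene stay as the last step left them, time stands still between calls to the robot, and variables do not carry over. Pictures are saved under pics/ and viewed, at most 10 in all, crops included, and the job is handed in when it is done.

Besides the shell and the picture viewer there is one more tool, called as a command line: name --argument value ..., lists and objects as JSON in quotes. move_arm: Moves the arm, as the interface text tells. Its arguments: {"type":"object","properties":{"series":{"type":"array","items":{"type":"array","items":{"type":"array","items":{"type":"number"}}}}},"required":["series"]}

```bash
ls; mkdir -p pics; cat > h.py <<'E'
import numpy as np, cv2
from bench import ctrl, camera, calibration, order, outline_of
from scipy.spatial.transform import Rotation as R
def cal(n):
    c=calibration(n); K=np.array(c["intrinsics"]); Rm=cv2.Rodrigues(np.array(c["rvec"],float))[0]; t=np.array(c["tvec"],float).ravel()
    return K,np.array([c["k1"],0,0,0,0],float),Rm,t
def pts(n,uv,d):
    K,D,Rm,t=cal(n); uv=np.asarray(uv,float).reshape(-1,1,2)
    s=cv2.undistortPoints(uv,K,D).reshape(-1,2); d=np.asarray(d).reshape(-1,1)
    return (np.hstack([s*d,d])-t)@Rm
def cloud(n,depth,mask=None):
    m=depth>0
    if mask is not None: m&=mask
    v,u=np.nonzero(m); return pts(n,np.c_[u,v],depth[v,u]),np.c_[u,v]
def ray(n,uv):
    K,D,Rm,t=cal(n); s=cv2.undistortPoints(np.asarray(uv,float).reshape(-1,1,2),K,D).reshape(-1,2)
    return -Rm.T@t, np.c_[s,np.ones(len(s))]@Rm
def proj(n,P):
    K,D,Rm,t=cal(n); return cv2.projectPoints(np.asarray(P,float).reshape(-1,3),cv2.Rodrigues(Rm)[0],t,K,D)[0].reshape(-1,2)
E
python3 - <<'E'
from h import *
o=ctrl.get_obs(); print({k:np.round(v,3).tolist() for k,v in o.items()})
for n in("side","top"):
    im,d=camera(n); cv2.imwrite(f"pics/{n}0.png",im); np.save(f"{n}0.npy",d)
    K,D,Rm,t=cal(n); print(n,K[0,0],D[0],-Rm.T@t,Rm[2])
    for k in["press","pin_head","clip_coil","rack","vial_3","beaker_250","salve_tin"]:
        for r in outline_of(k,n)[:2]:
            p,_=cloud(n,d,r["region"]); print(k,round(r["conf"],2),np.round(r["bbox"]),np.round(np.median(p,0),3) if len(p) else None,np.round(p.min(0),3),np.round(p.max(0),3))
            np.save(f"m_{k}_{n}.npy",r["region"]) if r is not None and r["conf"]>.5 else 0
E
```

```text
pics
{'time_s': 0.0, 'q': [1.021, 0.182, 1.608, 0.0, 1.354, -0.206], 'dq': [0.001, -0.0, 0.001, 0.003, -0.0, -0.0], 'joint_efforts': [0.001, -44.485, -35.135, -0.0, 0.009, 0.0], 'eef_pos': [0.193, 0.541, 0.23], 'eef_rot': [-0.0, 0.171, 0.985, -0.001], 'wrist_force': [0.398, -0.305, -0.28], 'torque': [0.005, 0.069, 0.02], 'grasp_force': 0.0, 'opening': 1.002}
side 519.8343383632241 -0.033268266740533424 [0.2852434  1.05945034 0.52173558] [ 0.30599429 -0.8806188  -0.36177068]
press 0.55 [323. 273. 162.  92.] [0.506 0.247 0.049] [ 0.357 -0.154 -0.006] [0.677 0.344 0.156]
press 0.27 [276. 258.  32.  42.] [0.551 0.324 0.139] [0.527 0.269 0.078] [0.575 0.344 0.156]
pin_head 0.87 [276. 257.  29.  45.] [0.551 0.323 0.138] [0.528 0.273 0.078] [0.582 0.344 0.156]
clip_coil 0.54 [295. 204.   4.  32.] [0.62  0.019 0.119] [ 0.614 -0.003  0.065] [0.624 0.029 0.136]
rack 0.66 [294. 233.  34.  33.] [0.62  0.019 0.066] [ 0.538 -0.163  0.006] [0.688 0.234 0.149]
vial_3 0.62 [280. 186.  13.  22.] [ 0.754 -0.275  0.041] [ 0.743 -0.318  0.006] [ 0.777 -0.263  0.077]
beaker_250 0.85 [318. 191.  28.  48.] 
[... 278 characters left out ...]
16]
press 0.79 [191. 263. 101. 111.] [0.501 0.217 0.032] [ 0.295  0.104 -0.749] [0.65  0.367 0.162]
pin_head 0.53 [157. 241.  23.  21.] [0.553 0.306 0.146] [ 0.53   0.276 -0.005] [0.581 0.345 0.159]
clip_coil 0.63 [276. 216.  10.   6.] [0.62  0.012 0.131] [ 0.615 -0.     0.026] [0.633 0.025 0.138]
rack 0.69 [282. 216.  22.  32.] [0.617 0.004 0.066] [ 0.58  -0.024  0.011] [0.664 0.036 0.074]
vial_3 0.43 [390. 171.  12.  13.] [ 0.751 -0.276  0.057] [ 0.743 -0.291  0.003] [ 0.763 -0.268  0.078]
beaker_250 0.55 [374. 211.  37.  29.] [ 0.644 -0.234  0.039] [ 0.604 -0.262 -0.   ] [ 0.689 -0.192  0.116]
salve_tin 0.89 [216. 171.  25.  24.] [0.744 0.179 0.033] [0.715 0.149 0.003] [0.779 0.212 0.043]
```

```bash
python3 - <<'E'
import cv2,numpy as np
a=cv2.imread("pics/side0.png");b=cv2.imread("pics/top0.png")
A=cv2.resize(a[180:340,210:420],None,fx=3.6,fy=3.6,interpolation=3)
B=cv2.resize(b[150:340,120:310],None,fx=3.1,fy=3.1,interpolation=3)
cv2.imwrite("pics/a.png",A);cv2.imwrite("pics/b.png",B)
E
```

```text
(no output)
```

View pics/a.png

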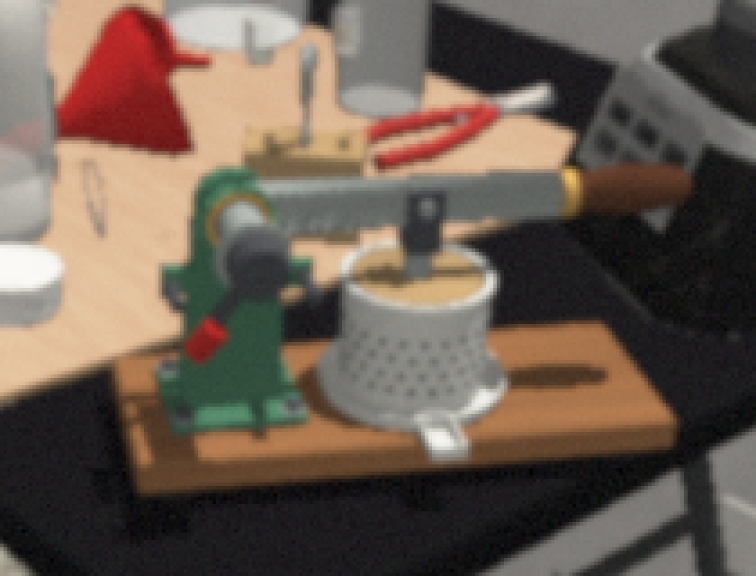

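View pics/b.png

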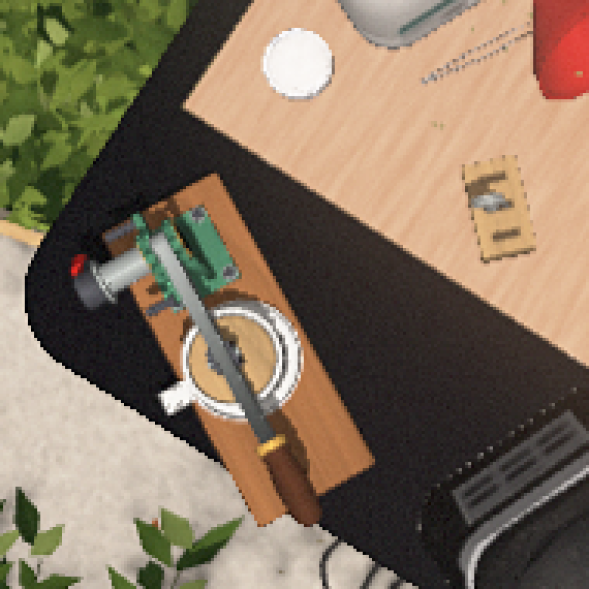

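The side crop shows the head at about (258,255), with the handle leaning image-left so its red end sits at about (207,340), towards the bracket's outer side (press +y). The top crop shows the base turned about 29°, the head at (90,285) and the clip at (488,203) in the rack. Next I'll measure the press yaw, pin axis, handle angle and clip.

```bash
python3 - <<'E'
from h import *
im=cv2.imread("pics/top0.png"); d=np.load("top0.npy"); ds=np.load("side0.npy"); ims=cv2.imread("pics/side0.png")
P,uv=cloud("top",d)
s=(P[:,0]>.3)&(P[:,0]<.68)&(P[:,1]>.08)&(P[:,1]<.38)
z=P[s][:,2]; h,e=np.histogram(z,np.arange(-.02,.17,.005)); print([(round(a,3),int(b)) for a,b in zip(e,h) if b>15])
# lever: z 0.14..0.155
q=P[s&(P[:,2]>.137)&(P[:,2]<.165)]; print("n lever",len(q))
c=im[uv[:,1],uv[:,0]].astype(int)
wood=s&(P[:,2]>.015)&(P[:,2]<.05)&(c[:,2]>c[:,0]+40)
r=cv2.minAreaRect(P[wood][:,:2].astype(np.float32)*1000); print("base rect",r,np.median(P[wood][:,2]))
# head
mh=np.load("m_pin_head_top.npy"); p,_=cloud("top",d,mh); 
np.set_printoptions(suppress=True,precision=3)
ax=None
for ang in [r[2]]: print(ang)
# clip / rack
for n,D in(("top",d),("side",ds)):
    for k in("clip_coil","rack"):
        p,_=cloud(n,D,np.load(f"m_{k}_{n}.npy")); 
        if k=="clip_coil": print(n,k,p[p[:,2]>.08])
        else:
            t=p[(p[:,2]>.055)&(p[:,2]<.068)]; print(n,k,len(t),cv2.minAreaRect(t[:,:2].astype(np.float32)*1000))
for n,D in(("top",d),("side",ds)):
    p,u=cloud(n,D,np.load(f"m_pin_head_{n}.npy")); I=(im if n=="top" else ims)[u[:,1],u[:,0]].astype(int)
    red=(I[:,2]>I[:,1]*2)&(I[:,2]>90); print(n,"red",p[red].mean(0) if red.any() else 0, red.sum(), u[red].mean(0))
    dark=(I.max(1)<95)&(I.max(1)-I.min(1)<25)&(p[:,2]>.11); print("dark",dark.sum(),p[dark].mean(0),p[dark].min(0),p[dark].max(0),u[dark].mean(0),u[dark].min(0),u[dark].max(0))
E
```

```text
[(np.float64(-0.01), 279), (np.float64(-0.005), 2880), (np.float64(0.0), 2846), (np.float64(0.005), 804), (np.float64(0.01), 100), (np.float64(0.015), 27), (np.float64(0.02), 395), (np.float64(0.025), 1499), (np.float64(0.03), 771), (np.float64(0.035), 209), (np.float64(0.04), 32), (np.float64(0.08), 20), (np.float64(0.085), 69), (np.float64(0.09), 338), (np.float64(0.095), 182), (np.float64(0.1), 31), (np.float64(0.105), 72), (np.float64(0.11), 46), (np.float64(0.125), 24), (np.float64(0.13), 35), (np.float64(0.135), 111), (np.float64(0.14), 343), (np.float64(0.145), 529), (np.float64(0.15), 147)]
n lever 1119
base rect ((520.55126953125, 191.52862548828125), (279.52386474609375, 178.4848175048828), 30.702627182006836) 0.027820050416129033
30.702627182006836
top clip_coil [[ 0.625  0.015  0.134]
 [ 0.625  0.013  0.131]
 [ 0.625  0.01   0.133]
 [ 0.625  0.008  0.133]
 [ 0.625  0.005  0.135]
 [ 0.622  0.022  0.133]
 [ 0.622  0.02   0.135]
 [ 0.622  0.017  0.135]
 [ 0.622  0.015  0.136]
 [ 0.622  0.013  0.136]
 [ 0.623  0.01   0.131]
 [ 0.622  0.008  0.135]
 [ 0.623  0.005  0.13 ]
 [ 0
[... 1916 characters left out ...]
  0.107]
 [ 0.618  0.026  0.112]
 [ 0.623  0.003  0.104]
 [ 0.622 -0.001  0.103]
 [ 0.62   0.021  0.108]
 [ 0.621  0.01   0.104]
 [ 0.619  0.022  0.106]
 [ 0.622  0.005  0.1  ]
 [ 0.621  0.016  0.101]
 [ 0.622  0.005  0.098]
 [ 0.621  0.016  0.099]
 [ 0.621  0.014  0.081]]
side rack 294 ((624.1882934570312, 5.188068389892578), (76.38014221191406, 53.544002532958984), 15.812002182006836)
top red [0.561 0.336 0.11 ] 9 [144.889 235.778]
dark 72 [0.545 0.317 0.144] [0.53  0.294 0.114] [0.569 0.33  0.157] [149.306 241.583] [144 232] [160 248]
side red [0.561 0.34  0.105] 78 [266.423 273.949]
dark 327 [0.545 0.324 0.136] [0.528 0.281 0.11 ] [0.579 0.333 0.153] [278.78  255.346] [268 242] [290 269]
```

```bash
python3 - <<'E'
from h import *
np.set_printoptions(suppress=True,precision=4)
im=cv2.imread("pics/top0.png"); d=np.load("top0.npy"); ds=np.load("side0.npy"); ims=cv2.imread("pics/side0.png")
P,uv=cloud("top",d); c=im[uv[:,1],uv[:,0]].astype(int)
s=(P[:,0]>.33)&(P[:,0]<.68)&(P[:,1]>.08)&(P[:,1]<.38)
th=np.deg2rad(30)
ey=np.array([np.cos(th),np.sin(th)]);ex=np.array([ey[1],-ey[0]])
# wood base: robust, largest component
m=np.zeros(d.shape,np.uint8); w=s&(P[:,2]>.012)&(P[:,2]<.045)&(c[:,2]>c[:,0]+35)&(c[:,2]>c[:,1]*1.3); m[uv[w][:,1],uv[w][:,0]]=1
n,l,st,_=cv2.connectedComponentsWithStats(m); k=1+np.argmax(st[1:,4]); 
p,_=cloud("top",d,l==k); zt=np.median(p[:,2]); print("base z",zt,len(p))
# intersect rays w/ plane for less noise
v,u=np.nonzero(l==k); o,r=ray("top",np.c_[u,v]); q=(o+r*((zt-o[2])/r[:,2])[:,None])[:,:2]
print("base",cv2.minAreaRect(q.astype(np.float32)*1000))
# lever steel / handle: plane z=.148, far side toward -y of bracket
L=s&(P[:,2]>.135)&(P[:,2]<.165); q=P[L][:,:2]; 
B=np.array([.52,.19]); a=(q-B)@ex; b=(q-B)@ey
k=(abs(a)<.05)&(b<.02); 
for _ in range(4): f=np.polyfit(b[k],a[k],1); k=(abs(a-np.polyval(f,b))<.012)&(b<.02)
print("lever yaw",30-np.rad2deg(np.arctan(f[0])) ,f,k.sum(), "lever centre line pt",B+ex*f[1])
# pin head region: points with b>.03 high; print in (a,b) frame
k=(b>.02); i=np.argsort(a[k]); A=np.c_[a[k],b[k],P[L][k][:,2]][i]
for lo in np.arange(-.1,.06,.006):
    t=A[(A[:,0]>=lo)&(A[:,0]<lo+.006)]
    if len(t): print(round(lo,3),len(t),t[:,1].min(),t[:,1].max(),np.median(t[:,1]),np.percentile(t[:,2],90))
# head in side image: dark region contour
x=cv2.resize(ims[225:300,250:310],None,fx=8,fy=8,interpolation=3); y=cv2.resize(im[215:275,140:215],None,fx=8,fy=8,interpolation=3)
cv2.imwrite("pics/c.png",x);cv2.imwrite("pics/d.png",y)
E
```

```text
base z 0.027812350774274207 1436
base ((513.5578002929688, 203.326171875), (279.2004089355469, 70.92668151855469), 31.19801139831543)
lever yaw 31.08112518755621 [-0.0189 -0.034 ] 569 lever centre line pt [0.503  0.2195]
-0.1 32 0.0723897670016166 0.099421126159654 0.08399636885622354 0.1515824208597074
-0.094 30 0.0711684026810026 0.10120862792234046 0.08349004621013281 0.1543189370273969
-0.088 34 0.06808886884986189 0.1006925118523051 0.08357428588414785 0.1502212079243587
-0.082 24 0.07338393166945834 0.09663740834005076 0.08371826852913117 0.14836989298029715
-0.076 25 0.07438879501663954 0.0970105798214512 0.08504268117989391 0.14867970500757463
-0.07 24 0.07373778949432443 0.09594523668111042 0.08354526400040974 0.14708822377361433
-0.064 27 0.07360688994951861 0.09602996198086253 0.08560196411210318 0.1474230224936635
-0.058 24 0.07408576211226608 0.09688534928322624 0.0833777115969981 0.148169231184049
-0.052 34 0.06795148301249546 0.10427540559482573 0.08436073994128791 0.15534971443256065
-0.046 48 0.03404233051194104 0.10387265764727564 0.08013478412019429 0.15372096918181902
-0.04 81 0.020185589540247104 0.09699538004345824 0.05839980641696197 0.1503845017373233
-0.034 76 0.02013664578791826 0.10406096876364108 0.0555989764831374 0.15096503544667778
-0.028 41 0.06742496207139707 0.10299090324651355 0.08294803351539619 0.15451054269677553
-0.022 21 0.06958557518254894 0.09954917622258087 0.08327947628394504 0.15164390832760904
```

View pics/c.png

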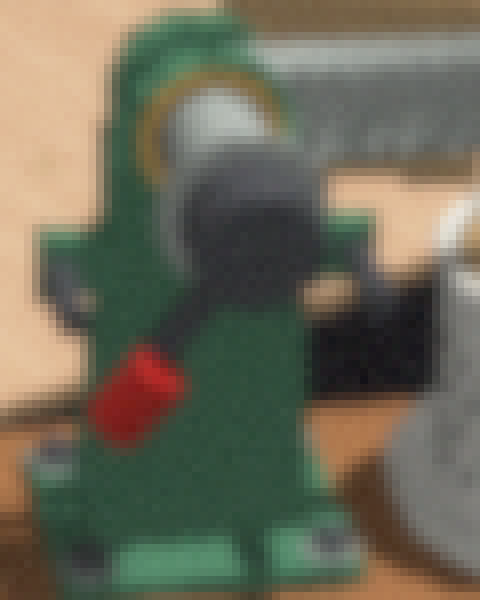

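View pics/d.png

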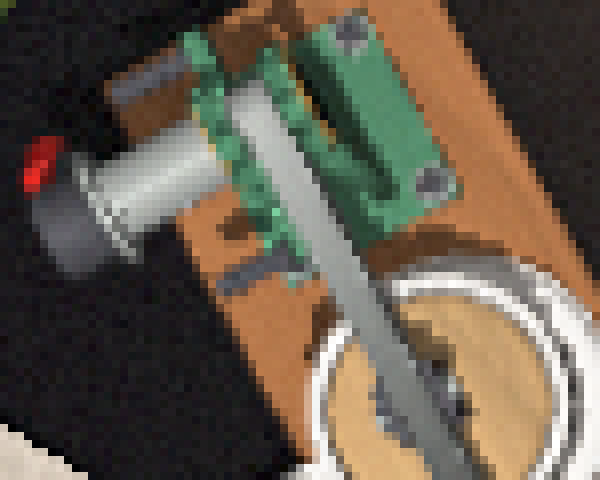

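The close crops show the head disc at about (255,225) and the red end at (137,397) in the side view, so the handle leans to press +y. The two pegs project outwards low beside the handle, clear of a push at z≥0.128. I'll compute the face point, handle angle and the first move.

```bash
cat >> h.py <<'E'
TH=np.deg2rad(31.0); EY=np.array([np.cos(TH),np.sin(TH),0]); EX=np.array([EY[1],-EY[0],0])
B0=np.array([.5629,.2841,.135])  # on pin axis
def ab(p): p=np.asarray(p)-B0; return np.c_[p@EX,p@EY,p[...,2]]*1000
def tool(p,yaw_deg=None):
    "shift in mm along the tool axes from commanded~measured pose, and turn"
    o=ctrl.get_obs(); w=o["eef_rot"]; r=R.from_quat([w[1],w[2],w[3],w[0]]).as_matrix()
    y=np.rad2deg(np.arctan2(r[1,1],r[0,1])); s=r.T@(np.asarray(p)-o["eef_pos"])*1000
    return np.round(s,1),round(y,2),None if yaw_deg is None else round(np.deg2rad(y-yaw_deg),3)
E
python3 - <<'E'
from h import *
np.set_printoptions(suppress=True,precision=1)
im=cv2.imread("pics/top0.png"); d=np.load("top0.npy"); ds=np.load("side0.npy"); ims=cv2.imread("pics/side0.png")
o,r=ray("side",[(281.9,253.1)]); p=o+r*((.135-o[2])/r[:,2])[:,None]; print("face side",p*1000,ab(p))
pl=ab(p)[0,0]/1000
def onplane(n,uv,a):
    o,r=ray(n,uv); t=((B0+EX*a-o)@EX)/(r@EX); return o+r*t[:,None]
q=onplane("side",[(267.1,274.6)],pl); print("red",ab(q), np.arctan2(ab(q)[0,1]-ab(p)[0,1],-ab(q)[0,2]))
q=onplane("side",[(267.1,274.6)],pl-.005); print("red-5",ab(q))
for n,D,I in(("top",d,im),("side",ds,ims)):
    P,uv=cloud(n,D); c=I[uv[:,1],uv[:,0]].astype(int); A=ab(P)
    near=(abs(A[:,0]+40)<40)&(abs(A[:,1])<50)&(A[:,2]>-70)
    red=near&(c[:,2]>c[:,1]*2)&(c[:,2]>80); print(n,"red",A[red].mean(0),np.percentile(A[red],[5,95],axis=0), A[red&(A[:,2]<A[red][:,2].mean())].mean(0))
    dk=near&(c.max(1)<100)&(np.ptp(c,axis=1)<25)&(A[:,2]>-14)&(abs(A[:,1])<17); print("head",np.percentile(A[dk],[3,50,97],axis=0))
print("push start",tool(B0+EX*(pl-.05)+[0,0,-.006],31))
print("pegs",[ab(o+r*((.104-o[2])/r[:,2])[:,None])[0] for o,r in [ray("top",[(154.4,226.9)]),ray("top",[(168,251)])]])
E
```

```text
face side [[543.8 313.2 135. ]] [[-34.8  -1.4   0. ]]
red [[-34.8  23.3 -39. ]] 0.5644252062952633
red-5 [[-39.8  24.2 -36.2]]
top red [-45.4  28.1 -27.5] [[-51.1  22.8 -35.7]
 [-39.9  33.  -21.1]] [-44.6  30.4 -31. ]
head [[-47.8 -12.9  -2.8]
 [-37.4   2.4  11.9]
 [-18.7  14.7  19.1]]
side red [-49.  27. -30.] [[-52.4  19.7 -37.9]
 [-44.   34.2 -23.4]] [-49.1  29.4 -34.1]
head [[-49.8 -10.9 -11.7]
 [-46.6   4.2   3.9]
 [-28.2  16.   15.5]]
push start (array([-368.6,  -64.1,  102.3]), np.float64(70.3), np.float64(0.686))
pegs [array([-16.3,  34.2, -31. ]), array([-15. , -34.5, -31. ])]
```

move_arm --series '[[[0,-40,-7,0,0.1],[0,-80,-14,0,0.2],[0,-120,-21,0,0.3],[0,-160,-28,10,0.4],[0,-200,-35,20,0.5],[0,-240,-42,40,0.6],[0,-280,-49,60,0.686],[0,-320,-56,80,0.686],[0,-355,-62,95,0.686],[0,-369,-64,102,0.686]]]'

```text
time_s: 1.63
eef_pos: [0.5222, 0.3538, 0.1272]
eef_rot: [0.0, 0.494, 0.87, -0.001]
wrist_force: [-1.0, -0.5, -0.5]
opening: -0.0
grasp_force: 0.0
```

```bash
python3 - <<'E'
from h import *
o=ctrl.get_obs(); print(o["time_s"],o["eef_pos"],ab(o["eef_pos"]),o["wrist_force"],tool(o["eef_pos"])[1])
E
```

```text
1.6333 [0.52218519 0.35378831 0.12724043] [[-80.70421873   0.99273361  -7.75956848]] [-0.95786167 -0.54960071 -0.52802006] 30.86
```

move_arm --series '[[[0,-8,0,0,0],[0,-14,0,0,0],[0,-19,0,0,0],[0,-24,0,0,0],[0,-29,0,0,0],[0,-34,0,0,0],[0,-39,0,0,0],[0,-43,0,0,0],[0,-46,0,0,0],[0,-48,0,0,0]]]'

```text
time_s: 2.47
eef_pos: [0.5444, 0.3158, 0.1298]
eef_rot: [0.0, 0.492, 0.87, 0.0]
wrist_force: [-2.2, 3.9, 2.9]
opening: -0.005
grasp_force: 2.2
```

move_arm --series '[[[0,-2,0,0,0],[0,-3.5,0,0,0],[0,-5,0,0,0],[0,-6,0,0,0],[0,-7,0,0,0],[0,-8,0,0,0],[0,-9,0,0,0],[0,-9,0,0,0],[0,-9,0,0,0],[0,-9,0,0,0]]]'

```text
time_s: 3.3
eef_pos: [0.5491, 0.3076, 0.1291]
eef_rot: [0.0, 0.492, 0.87, -0.0]
wrist_force: [-0.8, 2.2, 1.5]
opening: 0.001
grasp_force: 1.1
```

```bash
python3 - <<'E'
from h import *
o=ctrl.get_obs(); print(ab(o["eef_pos"]),o["wrist_force"],o["wrist_force"]@EX)
E
```

```text
[[-27.23411949   0.30965552  -5.89538218]] [-0.76177959  2.1899928   1.47479745] -2.2695357086695873
```

Not home yet; I'll go on in small steps.

move_arm --series '[[[0,-1,0,0,0],[0,-2,0,0,0],[0,-2.5,0,0,0],[0,-3,0,0,0],[0,-3.5,0,0,0],[0,-4,0,0,0],[0,-4.5,0,0,0],[0,-5,0,0,0],[0,-5,0,0,0],[0,-5,0,0,0]]]'

```text
time_s: 4.13
eef_pos: [0.5516, 0.3035, 0.1292]
eef_rot: [0.0, 0.492, 0.87, -0.0]
wrist_force: [-0.7, 4.1, 0.5]
opening: -0.0
grasp_force: 1.8
```

move_arm --series '[[[0,-1,0,0,0],[0,-1.5,0,0,0],[0,-2,0,0,0],[0,-2.5,0,0,0],[0,-3,0,0,0],[0,-3.5,0,0,0],[0,-4,0,0,0],[0,-4,0,0,0],[0,-4,0,0,0],[0,-4,0,0,0]]]'

```text
time_s: 4.97
eef_pos: [0.5519, 0.3027, 0.1292]
eef_rot: [-0.002, 0.492, 0.871, 0.001]
wrist_force: [-5.4, 12.6, 2.2]
opening: -0.001
grasp_force: 7.0
```

move_arm --series '[[[0,-1,0,0,0],[0,-2,0,0,0],[0,-2,0,0,0],[0,-2,0,0,0],[0,2,0,0,0],[0,8,0,0,0],[0,20,0,-10,0],[0,40,0,-40,0.1],[0,50,0,-70,0.2],[0,50,0,-100,0.28]]]'

```text
time_s: 5.8
eef_pos: [0.5263, 0.3444, 0.2307]
eef_rot: [-0.0, 0.611, 0.792, -0.001]
wrist_force: [-0.7, 0.5, -0.1]
opening: 0.001
grasp_force: 0.0
```

```bash
python3 - <<'E'
from h import *
np.set_printoptions(suppress=True,precision=1)
im,d=camera("top"); ims,ds=camera("side"); cv2.imwrite("pics/top1.png",im); cv2.imwrite("pics/side1.png",ims)
np.save("top1.npy",d);np.save("side1.npy",ds)
y=cv2.resize(im[205:275,140:230],None,fx=6,fy=6,interpolation=3); x=cv2.resize(ims[215:300,240:330],None,fx=5,fy=5,interpolation=3)
h=max(len(x),len(y)); pad=lambda z:cv2.copyMakeBorder(z,0,h-len(z),0,0,0)
cv2.imwrite("pics/e.png",cv2.resize(np.hstack([pad(y),pad(x)]),None,fx=.8,fy=.8))
P,uv=cloud("top",d); A=ab(P); k=(abs(A[:,1])<17)&(A[:,2]>-8)&(A[:,2]<25)&(A[:,0]>-40)&(A[:,0]<90)
for lo in range(-32,84,4):
    t=A[k&(A[:,0]>=lo)&(A[:,0]<lo+4)]
    if len(t): print(lo,len(t),t[:,1].min(),t[:,1].max(),np.median(t[:,1]),np.percentile(t[:,2],[50,90]))
C=np.array([.6195,.0135,.123]); o=ctrl.get_obs(); print(o["eef_pos"],ab(o["eef_pos"]),tool(C+[0,0,-.019],14.5))
E
```

```text
-16 1 -5.051460201753638 -5.051460201753638 -5.051460201753638 [6. 6.]
-12 17 -11.731430648000247 12.323417971947519 -0.5106463362890361 [11.2 15.6]
-8 23 -13.153530543946388 15.27820169476514 -2.143849243801704 [12.4 16.3]
-4 20 -13.423573671726158 13.753142966317077 0.19919188576318975 [11.1 14.8]
0 22 -12.554019059232017 14.42486352336665 0.5946597008530993 [11.9 15.3]
4 19 -16.41608872586264 12.956789571687926 -3.685416166936585 [13.3 16.7]
8 23 -14.87480139205418 16.962647093986178 -0.13582159780413122 [16.  20.2]
12 25 -16.755398678041093 15.501211445230783 -1.7472100192056195 [15.2 19.3]
16 23 -16.402675354864698 16.064056732930368 -0.944994202733083 [10.6 16.2]
20 22 -16.44724463730545 10.992125384877584 -2.824550592919474 [12.8 17.5]
24 22 -16.31727359227515 13.929891583548292 -1.3313955097644177 [11.2 15. ]
28 19 -15.121598829346016 16.269000663164267 -4.8139206177946745 [10.9 15.1]
32 27 -16.30989215395874 16.785133778693556 -1.1948667724456403 [15.9 19.2]
36 28 -16.63090079356604 16.0170259579857 -1.1200161383029064 [14.1 19.8]
40 17 -9.431593604385098 11.108249558255066 -0.27185732624282116 [10.4 14. ]
44 18 -10.408281570560598 11.34373960124986 -0.7707634363283848 [ 9.  12.5]
48 15 -10.199914094822729 11.512047448493067 -0.4164943563926552 [ 8.5 12.3]
52 18 -9.1318379227851 12.025988020831507 1.3434210285844845 [ 8.5 14.5]
56 18 -10.795875524361982 12.401131161352115 -2.026916721127289 [ 9. 14.]
60 16 -9.87576131759309 10.437577967945113 0.2018710542787298 [10.2 12.7]
64 15 -9.180727243682018 12.321742259134496 0.04397685585470325 [ 5.5 11.7]
[0.5 0.3 0.2] [[-68.6   3.6 101.9]] (array([-343. ,   -0.6,  132.7]), np.float64(14.86), np.float64(0.006))
```

View pics/e.png

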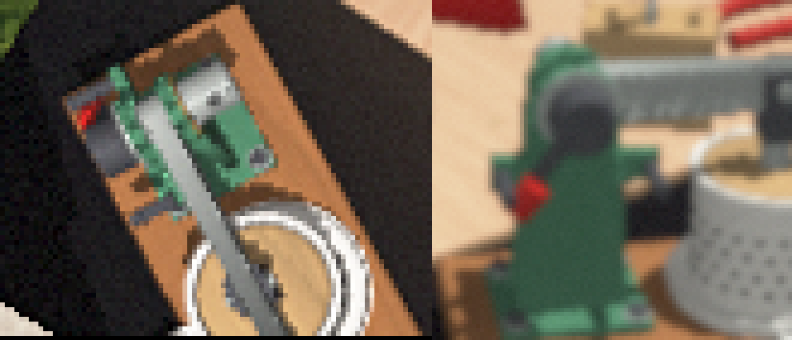

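The pin is home: the head sits at the cheek, and the far end shows 27 mm beyond the far cheek. The cross-hole shows as a dark spot at (213,98) in the left picture, on the -y side of the crown, which agrees with the handle. Next, the clip.

move_arm --series '[[[0.4,-40,0,0,0],[0.5,-80,0,0,0],[0.5,-120,0,0,0],[0.5,-160,0,0,0],[0.5,-200,0,0,0],[0.5,-240,0,0,0],[0.5,-280,0,0,0],[0.5,-320,0,20,0],[0.5,-343,0,50,0],[0.5,-343,0,60,0]]]'

```text
time_s: 6.73
eef_pos: [0.6155, 0.006, 0.1657]
eef_rot: [-0.001, 0.611, 0.792, -0.002]
wrist_force: [-2.2, 0.0, -1.3]
opening: 0.501
grasp_force: 0.0
```

```bash
python3 - <<'E'
from h import *
np.set_printoptions(suppress=True,precision=4)
o,r=ray("top",[(184.4,225.4)]); 
for z in(.145,.147): print("hole",ab(o+r*((z-o[2])/r[:,2])[:,None]))
im,d=camera("top"); ims,ds=camera("side")
C=np.array([.6195,.0135,.123]); o=ctrl.get_obs(); print(o["eef_pos"],tool(C+[0,0,-.019],14.5))
cv2.imwrite("pics/f.png",cv2.resize(np.hstack([im[175:255,240:320],ims[180:260,255:335]]),None,fx=5,fy=5,interpolation=3))
E
```

```text
hole [[53.8352 -5.7609 10.    ]]
hole [[54.0386 -6.0927 12.    ]]
[0.6143 0.0105 0.1662] (array([ 1.5,  6.2, 62.1]), np.float64(14.81), np.float64(0.005))
```

View pics/f.png

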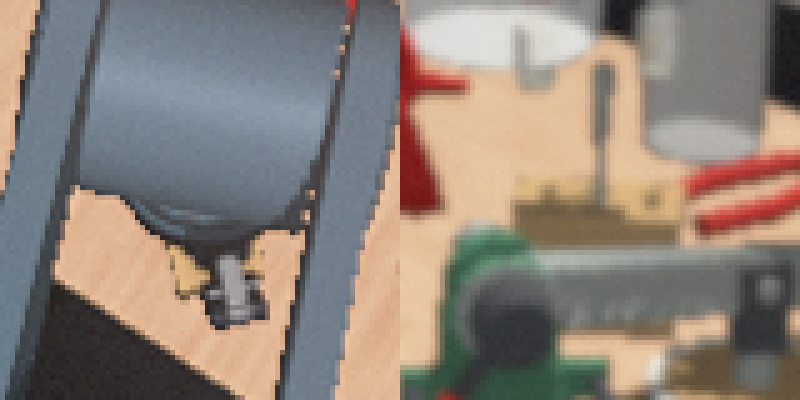

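The side view shows the clip standing upright in the slot at (600,130), with clear fingers above it. Descending to grip.

move_arm --series '[[[0.5,1.5,6,25,0],[0.5,1.5,6,50,0],[0.5,1.5,6,62,0],[0.5,1.5,6,62,0],[0.2,1.5,6,62,0],[0,1.5,6,62,0],[0,1.5,6,62,0],[0,1.5,6,62,0],[0,1.5,6,62,0],[0,1.5,6,62,0]]]'

```text
time_s: 7.67
eef_pos: [0.6227, 0.0146, 0.1094]
eef_rot: [0.001, 0.609, 0.793, 0.001]
wrist_force: [-2.7, 0.4, 7.6]
opening: 0.106
grasp_force: 60.9
```

move_arm --series '[[[0,0,0,-15,0],[0,0,0,-40,0],[0,0,0,-65,0],[0,0,0,-90,0.1],[0,0,0,-125,0.22],[0,0,0,-155,0.34],[0,0,0,-165,0.46],[0,0,0,-170,0.58],[0,0,0,-170,0.7],[0,0,0,-170,0.82]]]'

```text
time_s: 8.5
eef_pos: [0.6223, 0.0145, 0.2789]
eef_rot: [0.001, 0.876, 0.482, 0.001]
wrist_force: [-0.6, 0.7, -0.8]
opening: 0.106
grasp_force: 60.0
```

```bash
python3 - <<'E'
from h import *
np.set_printoptions(suppress=True,precision=4)
o=ctrl.get_obs(); print(o["q"],o["eef_pos"],o["opening"],o["wrist_force"])
G=B0+EX*.055+[0,0,.135]
print(tool(G,-59))
E
```

```text
[-0.1671  0.249   1.4294  0.      1.4604  0.3979] [0.6223 0.0145 0.2789] 0.10610054418318794 [-0.5643  0.683  -0.8024]
(array([ 171.2, -145.4,    8.7]), np.float64(-32.37), np.float64(0.465))
```

move_arm --series '[[[0,20,-17,0,0.1],[0,40,-34,0,0.2],[0,65,-55,0,0.3],[0,90,-76,0,0.4],[0,115,-98,0,0.465],[0,140,-119,0,0.465],[0,160,-136,0,0.465],[0,171,-145,0,0.465],[0,171,-145,0,0.465],[0,171,-145,0,0.465]]]'

```text
time_s: 9.33
eef_pos: [0.5896, 0.2366, 0.2775]
eef_rot: [0.0, 0.963, 0.271, 0.0]
wrist_force: [0.0, 0.2, -1.3]
opening: 0.107
grasp_force: 59.9
```

```bash
python3 - <<'E'
from h import *
np.set_printoptions(suppress=True,precision=1)
o=ctrl.get_obs(); print(o["eef_pos"],ab(o["eef_pos"]),tool(o["eef_pos"])[1])
im,d=camera("side"); cv2.imwrite("pics/side2.png",im); np.save("side2.npy",d)
tip=proj("side",B0+EX*.055+[0,0,.05]); print(tip,proj("side",[o["eef_pos"]]))
u,v=tip[0].astype(int)
x0,y0=u-40,v-70
cv2.imwrite("pics/g.png",cv2.resize(im[y0:y0+120,x0:x0+90],None,fx=5,fy=5,interpolation=3)); print(x0,y0)
for r in outline_of("clip_coil","side"): print(r["conf"],r["bbox"]); np.save("mclip.npy",r["region"]); 
t,dt=camera("top"); cv2.imwrite("pics/top2.png",t)
E
```

```text
[0.6 0.2 0.3] [[ 54.4  -1.6 142.5]] -58.59
[[272.3 206.5]] [[274.3 157.1]]
232 136
0.68 [273.7, 247.3, 24.4, 48.3]
0.62 [282.3, 179.7, 4.6, 45.0]
```

View pics/g.png

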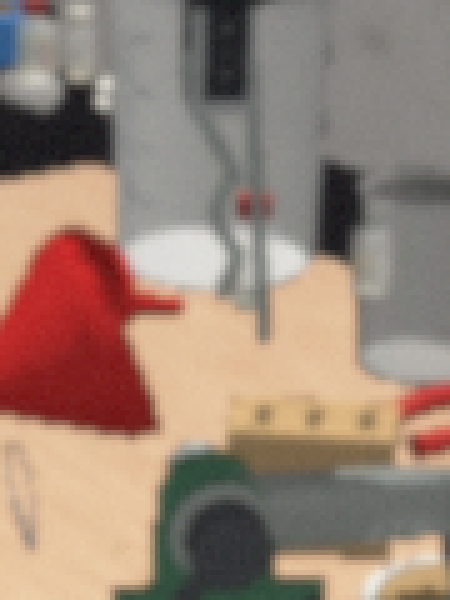

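The gripped clip shows with its straight leg on the image-right side (press -y), tip at (265,340), and the bow to the left. Unprojecting onto the clip plane.

```bash
cat >> h.py <<'E'
def onplane(n,uv,a):
    o,r=ray(n,uv); t=((B0+EX*a-o)@EX)/(r@EX); return o+r*t[:,None]
E
python3 - <<'E'
from h import *
np.set_printoptions(suppress=True,precision=2)
im=cv2.imread("pics/side2.png"); d=np.load("side2.npy")
q=ab(onplane("side",[(232+249.5/5,136+105/5),(232+257/5,136+200/5),(232+264.5/5,136+340/5)],.0544)); print(q, np.arctan2(q[2,1]-q[0,1],q[0,2]-q[2,2]))
# subpixel leg columns: darkness relative to neighbours per row
g=cv2.cvtColor(im,6).astype(float)
rows=np.r_[192:203]
pp=[]
for r in rows:
    s=g[r,278:292]; bg=np.median(s); w=np.clip(bg-s-15,0,None); 
    if w.sum()>20: pp.append(((np.arange(278,292)*w).sum()/w.sum(),r))
print(pp); q=ab(onplane("side",pp,.0544)); print(q)
# depth-based a of leg
P,uv=cloud("side",d,np.load("mclip.npy")); A=ab(P); k=(A[:,2]>20)&(A[:,2]<130); 
for lo in range(40,130,15):
    t=A[k&(A[:,2]>=lo)&(A[:,2]<lo+15)]; t=t[abs(t[:,0]-54)<25]; print(lo,len(t),np.median(t,0) if len(t) else 0)
# pin / calibration check: pin silhouette & far-end in side not visible; head top edge check
E
```

```text
[[ 54.4  -15.16 142.23]
 [ 54.4  -18.8  107.29]
 [ 54.4  -23.05  53.97]] -0.0891758040763949
[(np.float64(281.50205761316874), np.int64(192)), (np.float64(282.0054054054054), np.int64(193)), (np.float64(283.34736842105264), np.int64(194)), (np.float64(283.6666666666667), np.int64(195)), (np.float64(283.7012987012987), np.int64(196)), (np.float64(283.9), np.int64(197)), (np.float64(284.1194029850746), np.int64(198)), (np.float64(284.25342465753425), np.int64(199)), (np.float64(284.312925170068), np.int64(200)), (np.float64(284.2945205479452), np.int64(201)), (np.float64(284.3154362416107), np.int64(202))]
[[ 54.4  -16.16  77.31]
 [ 54.4  -17.13  75.37]
 [ 54.4  -19.64  73.35]
 [ 54.4  -20.28  71.42]
 [ 54.4  -20.4   69.5 ]
 [ 54.4  -20.82  67.56]
 [ 54.4  -21.28  65.62]
 [ 54.4  -21.58  63.69]
 [ 54.4  -21.74  61.76]
 [ 54.4  -21.76  59.83]
 [ 54.4  -21.86  57.89]]
40 0 0
55 14 [ 51.67 -20.68  65.15]
70 9 [ 52.08 -18.62  74.14]
85 18 [ 51.94 -17.84  89.52]
100 1 [ 52.8  -17.95 100.38]
115 3 [ 52.29 -15.29 126.81]
```

```bash
python3 - <<'E'
from h import *
np.set_printoptions(suppress=True,precision=2)
for n in("side","top"):
    im=cv2.imread(f"pics/{n}1.png"); d=np.load(f"{n}1.npy"); P,uv=cloud(n,d); A=ab(P); c=im[uv[:,1],uv[:,0]].astype(int)
    k=(np.hypot(A[:,1]-.5,A[:,2])<15)&(A[:,0]<10)&(A[:,0]>-30)&(np.ptp(c,axis=1)<30)&(c.max(1)<110)
    t=A[k]; print(n,len(t),np.percentile(t[:,0],[2,10,25,50,75])); 
    f=t[t[:,0]<-6]; print("face b,z extents",np.percentile(f,[1,50,99],axis=0))
    m=np.zeros(d.shape,np.uint8); m[uv[k][:,1],uv[k][:,0]]=1
    if n=="side":
        v,u=np.nonzero(m); q=ab(onplane("side",np.c_[u,v],-.011)); print("disc on plane -11:",q.min(0),q.max(0))
    else:
        k=(A[:,0]>44)&(A[:,0]<66)&(abs(A[:,1])<15)&(A[:,2]>0)&(A[:,2]<20); m=uv[k]; o,r=ray(n,m)
        t=A[k]
        # edges of pin at z=axis height: reproject rays on z=.135
        q=ab(o+r*((.135-o[2])/r[:,2])[:,None])
        for lo in range(46,64,3):
            s=q[(q[:,0]>=lo)&(q[:,0]<lo+3)]; print(lo,s[:,1].min(),s[:,1].max(),(s[:,1].min()+s[:,1].max())/2)
        pf=A[(abs(A[:,1])<7)&(A[:,2]>0)&(A[:,2]<18)&(A[:,0]>50)&(A[:,0]<80)]; print("far end",np.percentile(pf[:,0],[95,98,100]))
E
```

```text
side 204 [-13.33 -12.36 -11.38 -10.47  -9.23]
face b,z extents [[-13.74 -11.8  -13.  ]
 [-10.56   0.92   1.37]
 [ -7.1   14.59  14.16]]
disc on plane -11: [-11.   -13.19 -11.47] [-11.    18.52  23.33]
top 49 [-11.66 -10.33  -7.53  -2.77   1.29]
face b,z extents [[-12.43 -11.72   0.15]
 [ -9.54  -7.26  10.77]
 [ -6.53   5.3   13.39]]
46 -7.964333555160918 11.671049696500907 1.8533580706699944
49 -9.149665069169085 12.615518775109209 1.7329268529700617
52 -8.212277640224508 13.560499117699475 2.6741107387374834
55 -10.583552154230116 12.372565152889804 0.8945064993298439
58 -7.522222739641149 13.317762531439406 2.8977698958991285
61 -8.708455546201815 13.074944361404789 2.183244407601487
far end [65.56 65.96 66.28]
```

move_arm --series '[[[0,10,1,0,0],[0,16,1,5,0],[0,16,1,12,0],[0,16,1,20,0],[0,16,1,27,0],[0,16,1,32,0],[0,16,1,35,0],[0,16,1,37,0],[0,16,1,38,0],[0,16,1,38,0]]]'

```text
time_s: 10.32
eef_pos: [0.6037, 0.244, 0.2393]
eef_rot: [0.0, 0.963, 0.27, 0.0]
wrist_force: [-0.2, 0.0, -0.9]
opening: 0.106
grasp_force: 59.9
```

```bash
cat > st.py <<'E'
from h import *
np.set_printoptions(suppress=True,precision=2)
o=ctrl.get_obs(); w=np.array(o["wrist_force"]); t=np.array(o["torque"])
print(round(o["time_s"],2),"ab",ab(o["eef_pos"])[0],"F a,b,z",w@EX,w@EY,w[2],"T",t@EX,t@EY,t[2])
E
python3 st.py
```

```text
10.32 ab [ 55.36  14.32 104.3 ] F a,b,z -0.1312322988332516 -0.18519792174132038 -0.8504262847118345 T 0.03867877304779813 -0.004629345210956104 0.02713067365277906
```

move_arm --series '[[[0,0,0,2,0],[0,0,0,3,0],[0,0,0,4,0],[0,0,0,5,0],[0,0,0,6,0],[0,0,0,7,0],[0,0,0,8,0],[0,0,0,9,0],[0,0,0,9,0],[0,0,0,9,0]]]'

```text
time_s: 11.15
eef_pos: [0.6036, 0.2439, 0.2301]
eef_rot: [-0.0, 0.963, 0.27, -0.0]
wrist_force: [-0.1, 0.2, -0.5]
opening: 0.106
grasp_force: 59.9
```

```bash
python3 st.py
```

```text
11.15 ab [55.38 14.21 95.08] F a,b,z -0.1895721932300223 -0.021404809303773323 -0.5344249807557758 T -0.0709193055620426 -0.018954793965941026 -0.02097610109591892
```

move_arm --series '[[[0,0,0,0.5,0],[0,0,0,1,0],[0,0,0,1.5,0],[0,0,0,2,0],[0,0,0,2.5,0],[0,0,0,3,0],[0,0,0,3.5,0],[0,0,0,4,0],[0,0,0,4,0],[0,0,0,4,0]]]'

```text
time_s: 11.98
eef_pos: [0.6042, 0.2441, 0.2272]
eef_rot: [0.0, 0.963, 0.27, 0.001]
wrist_force: [-0.4, 0.7, 4.8]
opening: 0.105
grasp_force: 60.8
```

```bash
python3 st.py
```

```text
11.98 ab [55.56 14.79 92.21] F a,b,z -0.8167583531017191 0.04043680716143053 4.8036931339874425 T -0.31146069512590663 0.04507004214248363 -0.027993547758808822
```

The tip is about 5 mm into the opening, and the wall nudges it towards +b. Now I'll draw it sideways to turn the pin upright.

move_arm --series '[[[0,0.5,0,-0.5,0],[0,1,0,-0.5,0],[0,1.5,0,-0.5,0],[0,2,0,-0.5,0],[0,2.5,0,-0.5,0],[0,3,0,-0.5,0],[0,3.5,0,-0.5,0],[0,4,0,-0.5,0],[0,4,0,-0.5,0],[0,4,0,-0.5,0]]]'

```text
time_s: 12.82
eef_pos: [0.607, 0.246, 0.2263]
eef_rot: [0.0, 0.963, 0.27, -0.0]
wrist_force: [-1.7, -1.0, 1.8]
opening: 0.105
grasp_force: 60.4
```

```bash
python3 st.py
```

```text
12.82 ab [55.38 18.17 91.29] F a,b,z -0.03910710206170248 -1.9571569849378248 1.8316061632553522 T -0.459159613942041 -0.07972393185947418 0.00021542433102116065
```

move_arm --series '[[[0,0.5,0,0,0],[0,1,0,0,0],[0,1.5,0,0.3,0],[0,2,0,0.6,0],[0,2.5,0,1,0],[0,3,0,1.5,0],[0,3,0,2,0],[0,3,0,2.5,0],[0,3,0,3,0],[0,3,0,3,0]]]'

```text
time_s: 13.65
eef_pos: [0.6097, 0.2476, 0.2236]
eef_rot: [-0.0, 0.963, 0.27, -0.0]
wrist_force: [-1.3, -1.7, -0.6]
opening: 0.107
grasp_force: 60.1
```

```bash
python3 st.py
```

```text
13.65 ab [55.36 21.28 88.59] F a,b,z 0.7621284369064241 -1.9567807317328332 -0.6279883938141525 T -0.3248719096453925 -0.04100380267780613 0.005206228134840802
```

move_arm --series '[[[0,0,0,1,0],[0,-0.2,0,2.5,0],[0,-0.4,0,4,0],[0,-0.5,0,6,0],[0,-0.7,0,8,0],[0,-0.9,0,10,0],[0,-1,0,12,0],[0,-1.2,0,14,0],[0,-1.2,0,14,0],[0,-1.2,0,14,0]]]'

```text
time_s: 14.48
eef_pos: [0.6086, 0.247, 0.2094]
eef_rot: [-0.0, 0.963, 0.27, -0.0]
wrist_force: [-1.3, -0.5, -1.2]
opening: 0.109
grasp_force: 60.0
```

```bash
python3 st.py
```

```text
14.48 ab [55.35 20.07 74.45] F a,b,z -0.27992861961262744 -1.3788604474537856 -1.1674066802061174 T -0.13960145427010154 0.022914065478357844 0.060411878864909466
```

move_arm --series '[[[0,-0.1,0,1.5,0],[0,-0.3,0,3,0],[0,-0.4,0,4.5,0],[0,-0.5,0,6,0],[0,-0.7,0,7.5,0],[0,-0.8,0,9,0],[0,-0.9,0,10.5,0],[0,-1.1,0,12,0],[0,-1.1,0,12,0],[0,-1.1,0,12,0]]]'

```text
time_s: 15.32
eef_pos: [0.6088, 0.2466, 0.1996]
eef_rot: [0.0, 0.963, 0.27, 0.002]
wrist_force: [-0.9, -0.8, 7.1]
opening: 0.105
grasp_force: 61.0
```

```bash
python3 st.py
```

```text
15.32 ab [55.81 19.97 64.55] F a,b,z 0.22062082092524352 -1.1915822962536369 7.066169380053216 T -0.24444678822690788 -0.03957531312523994 0.009066866846140099
```

The bow has met the pin; pressing on gently.

move_arm --series '[[[0,0,0,0.6,0],[0,0,0,1.2,0],[0,-0.1,0,1.8,0],[0,-0.1,0,2.4,0],[0,-0.2,0,3,0],[0,-0.2,0,3.6,0],[0,-0.3,0,4.2,0],[0,-0.3,0,4.2,0],[0,-0.3,0,4.2,0],[0,-0.3,0,4.2,0]]]'

```text
time_s: 16.15
eef_pos: [0.6088, 0.2463, 0.196]
eef_rot: [0.0, 0.963, 0.27, 0.002]
wrist_force: [-1.0, -0.3, 9.0]
opening: 0.106
grasp_force: 61.4
```

```bash
python3 st.py
```

```text
16.15 ab [56.   19.85 61.02] F a,b,z -0.3030169087002097 -1.012580227385663 9.046812011094572 T -0.4677904293431202 -0.08900795851557804 -0.05372114000749927
```

move_arm --series '[[[0,0,0,0.7,0],[0,0,0,1.4,0],[0,-0.1,0,2.1,0],[0,-0.1,0,2.8,0],[0,-0.2,0,3.5,0],[0,-0.2,0,4.2,0],[0,-0.3,0,5,0],[0,-0.4,0,6,0],[0,-0.4,0,6,0],[0,-0.4,0,6,0]]]'

```text
time_s: 16.98
eef_pos: [0.6084, 0.246, 0.1898]
eef_rot: [0.0, 0.963, 0.27, 0.002]
wrist_force: [-0.3, -1.4, 7.8]
opening: 0.103
grasp_force: 61.1
```

```bash
python3 st.py
```

```text
16.98 ab [56.1  19.41 54.79] F a,b,z 1.0634722501174774 -0.9669032499306464 7.805361593651696 T -0.4495081845644283 -0.1520328869963447 -0.04099205660613398
```

move_arm --series '[[[0,0,0,0.8,0],[0,-0.1,0,1.6,0],[0,-0.2,0,2.4,0],[0,-0.3,0,3.2,0],[0,-0.4,0,4,0],[0,-0.4,0,4.8,0],[0,-0.5,0,5.6,0],[0,-0.6,0,6.5,0],[0,-0.6,0,6.5,0],[0,-0.6,0,6.5,0]]]'

```text
time_s: 17.82
eef_pos: [0.6074, 0.2457, 0.1817]
eef_rot: [0.0, 0.963, 0.27, 0.001]
wrist_force: [1.5, 0.1, 1.6]
opening: 0.104
grasp_force: 60.3
```

```bash
python3 st.py
```

```text
17.82 ab [55.78 18.37 46.72] F a,b,z 0.715622236928154 1.3162199213979453 1.5777617951590206 T 0.19729951744710597 -0.2581462841660159 0.04076619342665613
```

move_arm --series '[[[0,0,0,0.8,0],[0,-0.1,0,1.6,0],[0,-0.2,0,2.4,0],[0,-0.3,0,3.2,0],[0,-0.4,0,4,0],[0,-0.4,0,4.8,0],[0,-0.5,0,5.6,0],[0,-0.5,0,6,0],[0,-0.5,0,6,0],[0,-0.5,0,6,0]]]'

```text
time_s: 18.65
eef_pos: [0.6058, 0.2454, 0.1745]
eef_rot: [-0.0, 0.963, 0.27, -0.001]
wrist_force: [0.7, 0.7, -2.1]
opening: 0.106
grasp_force: 59.7
```

```bash
python3 st.py
```

```text
18.65 ab [55.26 16.82 39.54] F a,b,z -0.22382701359875612 0.9737710436931252 -2.0883524988419273 T 0.44347717981436596 0.030706291212600167 0.017381076554754186
```

move_arm --series '[[[0,0,0,0.4,0],[0,0,0,0.8,0],[0,-0.1,0,1.2,0],[0,-0.1,0,1.6,0],[0,-0.2,0,2,0],[0,-0.2,0,2.4,0],[0,-0.2,0,2.4,0],[0,-0.2,0,2.4,0],[0,-0.2,0,2.4,0],[0,-0.2,0,2.4,0]]]'

```text
time_s: 19.48
eef_pos: [0.6062, 0.2454, 0.1729]
eef_rot: [0.0, 0.963, 0.27, 0.0]
wrist_force: [0.7, 0.9, 2.5]
opening: 0.102
grasp_force: 60.2
```

```bash
python3 st.py; python3 - <<'E'
from h import *
t,_=camera("top"); s,_=camera("side"); cv2.imwrite("pics/h.png",cv2.resize(np.hstack([s[185:285,230:330],t[195:295,140:240]]),None,fx=4,fy=4,interpolation=3))
E
```

```text
19.48 ab [55.49 17.19 37.94] F a,b,z -0.3965211589126619 1.0465788038039487 2.454035667499038 T 0.08481790419249867 -0.01859207592034473 0.026840614360543535
```

View pics/h.png

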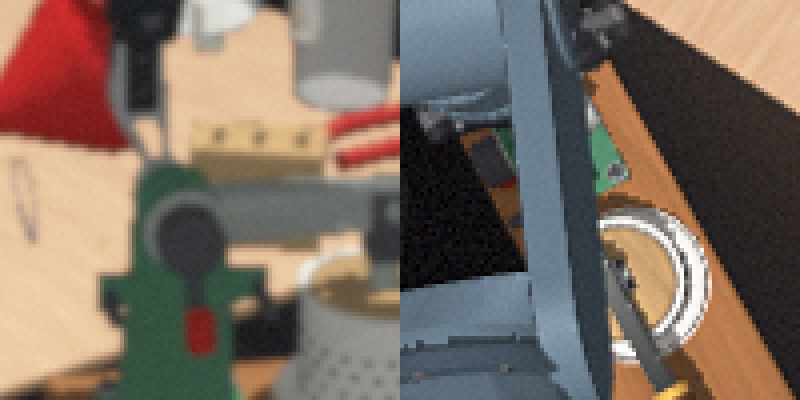

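The handle now hangs nearly upright at (200,330) and the clip is through with the bow over. The force is near zero at the predicted seat depth (0 ± 1 mm). Releasing and retreating upwards.

move_arm --series '[[[0.15,0,0,0,0],[0.3,0,0,0,0],[0.4,0,0,0,0],[0.4,0,0,0,0],[0.4,0,0,-5,0],[0.4,0,0,-15,0],[0.4,0,0,-35,0],[0.4,0,0,-60,0],[0.4,-30,30,-80,0],[0.4,-60,60,-90,0]]]'

```text
time_s: 20.42
eef_pos: [0.5886, 0.1707, 0.2648]
eef_rot: [0.0, 0.962, 0.272, 0.003]
wrist_force: [0.4, -1.2, 0.1]
opening: 0.398
grasp_force: 0.0
```

move_arm --series '[[[0.4,-30,30,0,0],[0.4,-60,60,0,0],[0.4,-90,90,0,0],[0.4,-110,110,0,0],[0.4,-110,110,0,0],[0.4,-110,110,0,0],[0.4,-110,110,0,0],[0.4,-110,110,0,0],[0.4,-110,110,0,0],[0.4,-110,110,0,0]]]'

```text
time_s: 21.25
eef_pos: [0.551, 0.0196, 0.2609]
eef_rot: [-0.0, 0.963, 0.271, -0.0]
wrist_force: [1.1, 0.5, -0.5]
opening: 0.4
grasp_force: 0.0
```

```bash
python3 st.py; python3 - <<'E'
from h import *
t,d=camera("top"); s,ds=camera("side"); np.set_printoptions(suppress=True,precision=1)
cv2.imwrite("pics/i.png",cv2.resize(np.hstack([s[185:285,230:330],t[195:295,140:240]]),None,fx=4,fy=4,interpolation=3))
for n,D in(("top",d),("side",ds)):
    P,_=cloud(n,D); A=ab(P)
    k=(A[:,0]>45)&(A[:,0]<66)&(A[:,1]>-30)&(A[:,1]<45)&(A[:,2]>18)&(A[:,2]<80); print(n,k.sum(),np.percentile(A[k],[3,50,97],axis=0))
    k=(A[:,0]>-30)&(A[:,0]<0)&(abs(A[:,1])<11)&(abs(A[:,2])<11); print("face",np.median(A[k],0))
E
```

```text
21.25 ab [ 220.62 -146.46  125.91] F a,b,z 0.14633001899361836 1.2345388047891916 -0.5219153154463927 T 0.004675656769299198 0.005530871379525212 0.019659622900063897
top 62 [[51.2  6.3 25.9]
 [55.4 20.5 55.2]
 [59.2 34.8 63.1]]
face [-7.2 -6.4  9.4]
side 184 [[49.6  5.9 19.8]
 [53.4 20.5 41.3]
 [58.1 35.1 60.9]]
face [-10.9   0.6   0.2]
```

View pics/i.png

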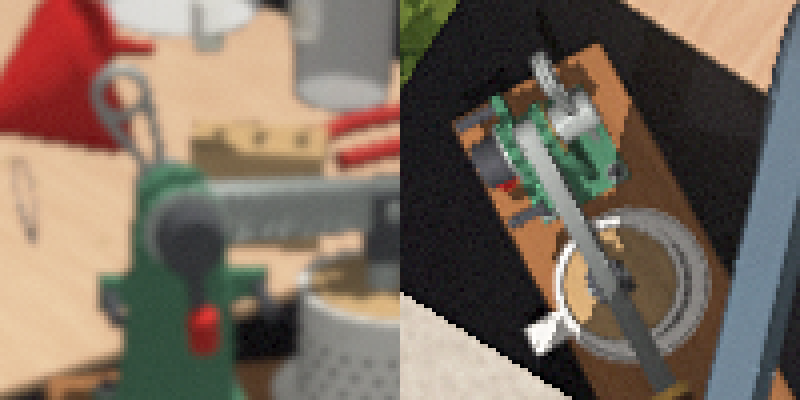

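```bash
python3 -c "
from bench import order; print(order.hand_in())"
```

```text
the job is handed in; nothing more can be done
None
```

The job is handed in: the fulcrum pin is home against the cheek, the R-clip is through the cross-hole with its bow sprung over the pin, the gripper has let go and stands clear, and the highest force I read was about 14 N, at the pin's stop.

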